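# Put the bottle on the stirrer and turn the speed up three clicks

## Task

Stand the serum bottle (the widest-bodied closed bottle of the row beside the stirrer) upright in the middle of the stirrer's round plate, setting it down gently. Then turn the stirrer's selector knob clockwise, seen from above, by exactly three clicks from where it stands and leave it resting in that click. Do not turn the knob before the bottle is on the plate, and leave the beaker and the smaller buffer bottle standing where they are.

Things in the scene. Friction and masses are not known exactly. Their poses are not given: they have to be found in the camera images.
- serum_bottle: Clear serum bottle with a crimped cap, loose, about 0.21 kg, standing on the bench. Round body 51 mm across up to 68 mm height, then a neck and cap 21 mm across up to 99 mm. Origin: centre of its underside, z up its axis. It stands in a row of three things along the world x axis, 80 to 140 mm apart, beside the stirrer; which of the three places it has varies.
- buffer_bottle: Bystander: white buffer bottle with a screw cap, loose, 38 mm across, 86 mm high, standing. Origin: centre of its underside.
- beaker: Bystander: empty clear 100 ml beaker, loose, 52 mm across, 68 mm high, standing. Origin: centre of its underside.
- stirrer: Magnetic stirrer, a fixed white box 215 mm (x) by 104 mm (y), deck 58 mm high. Origin: centre of its underside; x runs from the front (knob, axis at x = -72 mm, y = 0) to the back (plate, centre at x = +52 mm, y = 0). Eight ticks on the deck round the knob, 25 degrees apart, one for each click position; the longest is the first, at the left.
- stirrer_plate (a point): Centre of the top face of the stirrer's round flat steel plate, 96 mm across, 66 mm above the bench. Axes as the stirrer's.
- knob_grip (a point): A point on the knob's upright axis, about 80 mm above the bench, at middle height of the knob's grip bar. Its x axis turns with the knob and runs along the bar to the pointer end (white line), z up. The black bar is 34 mm long (x), 12 mm wide (y) and stands from 66 to 94 mm above the bench, on a round skirt 40 mm across whose top is at 66 mm.
- knob_mark (a point): The pointer mark on top of the knob's bar, 16 mm out from the knob's axis along its x. It turns with the knob.
- stirrer_knob (a joint): Angle of the selector knob in rad, growing clockwise seen from above. Eight click positions, 25 degrees (0.4363 rad) apart: 0, 0.436, 0.873, ... 3.054 (stops at both ends). It starts resting in one of the first four. A spring detent pulls it to the nearest click position when let go and holds it there; about 0.07 N m takes it over to the next.

How it is judged (in metres and radians):
On the way, in this order (a step that is already met when the one before it is completed fails the run):
1. the serum bottle stands released on the stirrer's plate (horizontal distance between serum_bottle and stirrer_plate below 0.018 m and z of serum_bottle in the frame of stirrer_plate between -0.004 and 0.004 m and angle between serum_bottle's own z axis and vertical below 0.1 rad and contact force between the fingers and serum_bottle below 0.1 N), for 0.2 s.
2. the knob is three clicks clockwise from its start (distance of knob_mark from where it was at the start of the episode between 0.0177 and 0.0212 m and value of joint stirrer_knob above 1.15 rad), for 0.2 s.
At the end, for the whole second after the job is handed in: The serum bottle stands upright (within 0.1 rad) and at rest on the stirrer's plate, its axis within 18 mm of the plate's centre; the knob rests three clicks (75 degrees, within 8) clockwise from where it stood at the start (all of step 2 and horizontal distance between serum_bottle and stirrer_plate below 0.018 m and z of serum_bottle in the frame of stirrer_plate between -0.004 and 0.004 m and angle between serum_bottle's own z axis and vertical below 0.1 rad and linear speed of serum_bottle below 0.03 m/s and velocity of joint stirrer_knob between -0.1 and 0.1 rad/s); the robot touches nothing.
It fails at once if the knob is turned (by about half a click or more) while the serum bottle is not on the plate (distance of knob_mark from where it was at the start of the episode above 0.0035 m and (horizontal distance between serum_bottle and stirrer_plate above 0.03 m or z of serum_bottle in the frame of stirrer_plate above 0.02 m)).
It fails at once if the serum bottle is dropped from more than about a centimetre (linear speed of serum_bottle above 0.5 m/s and contact force between the fingers and serum_bottle below 0.05 N).
It fails at once if the serum bottle is knocked over (angle between serum_bottle's own z axis and vertical above 0.8 rad).
It fails at once if the buffer bottle is moved by more than 30 mm or knocked over (distance of buffer_bottle from where it was at the start of the episode above 0.03 m or angle between buffer_bottle's own z axis and vertical above 0.5 rad).
It fails at once if the beaker is moved by more than 30 mm or knocked over (distance of beaker from where it was at the start of the episode above 0.03 m or angle between beaker's own z axis and vertical above 0.5 rad).
It also fails if it takes over 54 s, if anything falls off the work surface, if the arm or the gripper's body presses on something with over 40 N, if the wrist force passes 120 N, or if a joint passes its speed limit or range.

## Robot

A 7-joint arm with a two-finger parallel gripper is mounted at the origin on a cart in front of the work surface, level with it; the furniture and walls round the work are solid. World frame = base frame: x ahead of the robot, y to its left, z up, the work surface at z = 0. Lengths are in m, angles in degrees, forces in N, time in s.
With the tool pointing down it reaches from about 0.425 to 0.875 m from the base axis. Payload 4.7 kg.
Tool frame: the origin (TCP) lies midway between the tips of the shut fingers; the grasp point (between the pads) lies 19 mm behind it; z points along the fingers, y is the line along which they close (so a half turn about z gives the same grasp; the last joint's range is limited). The gripper opens to 87 mm and grips with 3 to 60 N. Pads are 19 mm wide; open, the fingers measure 117 mm over their backs; the gripper's body (75 mm by 190 mm) begins 51 mm behind the grasp point.
Start: joints at [-62.676, 18.392, -4.016, 83.108, 1.295, 78.541, -3.26], TCP at [0.29, 0.582, 0.223] pointing down, gripper open.
Joint ranges: [-163.93, 163.93], [-17.29, 119.83], [-79.2, 71.16], [3.27, 140.29], [-89.18, 269.18], [5.43, 117.66], [-154.24, 154.24]. Speed limits (degrees/s): [147.25, 147.25, 180, 180, 180, 180, 180].

## Interface

Orientations are given as [roll, pitch, yaw] about the fixed x, y, z axes, in that order (R = Rz(yaw) Ry(pitch) Rx(roll)).
In Python, from cell import env gives the robot as it stands. The module is installed in compiled form; this text tells all that it offers.
- The arm moves only by the tool step_arm, never from a script. Its argument "rows" is a list of rows, each an object with "angular": the turn, a rotation vector about the tool's x, y, z in units of pi rad (1.0 is pi rad), a list of three; "slide": the shift along the tool's x, y, z in units of 500 mm (1.0 is 500 mm), a list of three; "jaw": the opening, from 0 (shut) to 1 (fully open). A call has 1 to 10 rows; each row shifts and turns the commanded pose from where the row before left it, along the tool's axes as they then stand; what a row does not reach is not made up. A row lasts 1/8 s, in which the tool goes at most 62.5 mm and 10.7 degrees, less where a joint would pass 70% of its speed; a pose out of reach is approached as far as the arm can. A call with a number of a shift or a turn outside -1 to 1 is refused whole. A call with a gripper value outside its range is refused whole. The fingers move at their own pace and stop on an object; "newtons" is the grip in N (left out, the last holds). Time passes only in rows, so rows that do not move let the fingers close. It gives the time, the measured TCP pose, the force, the opening and the grip force at its end, in the units of the state.
- env.get_obs(): the state, without advancing time (a new reading comes with each control period).
- env.read_camera(name): name is "side" or "top" or "wrist"; returns the picture (420x560x3 uint8, red, green, blue); there is no depth.
- env.camera_info(name): a dict with "fx", "fy", "cx", "cy" (pixels), "R" (3x3) and "t" (3): a world point X has camera coordinates R X + t. Camera axes: x right, y down, z forward; pixel columns grow to the right and rows downward; lengths in m; the calibration is good to about 2 mm. The wrist camera is an equidistant fisheye: a pixel r from the principal point sees the ray r / f radians off the axis. A picture is of the moment at which its call begins: read the wrist's pose just before it. camera_info takes no time and is no camera call; for the wrist camera it gives the pose at the moment of the call.
- env.sign_off(): hands the job in; it is judged then, once.
The state is a dict: "time_s": time; "qpos": joint angles; "joint_velocities": joint speeds; "effort": joint torques, N m; "tool_pos": TCP position; "tool_rot": TCP orientation; "force": force on the tool from outside, world axes, zero at the start; "wrist_torque": the same for the moment, N m; "grip_width": finger opening in m; "grasp_force": force on a finger pad.
Only numpy, scipy, OpenCV 4.12 (cv2) and the standard library are available. Lean on these libraries where they do the work, as an engineer would, in place of code of your own. Each camera call takes 0.05 s, during which the arm holds its last target. There are 200 camera calls.

## Working session

There is one attempt and no reset: what is moved stays moved. The work goes in short steps, Python scripts to look and compute and a tool call to move; the robot and the scene stay as the last step left them, time stands still between calls to the robot, and variables do not carry over. Pictures are saved under pics/ and viewed, at most 10 in all, crops included, and the job is handed in when it is done.

Besides the shell and the picture viewer there is one more tool, called after ">>>" as name(argument=value, ...) on one line, values as JSON. step_arm: Moves the arm, as the interface text tells. Shifts and turns lie within -1 to 1; 1 stands for 500 mm of shift or pi rad of turn. Its arguments: {"type":"object","properties":{"rows":{"type":"array"},"newtons":{"type":"number"}},"required":["rows"]}

```bash
mkdir -p pics; python3 - <<'E'
from cell import env
import cv2
o=env.get_obs();print({k:o[k] for k in('time_s','tool_pos','tool_rot','grip_width','force')})
for n in('side','top'):
    cv2.imwrite(f'pics/{n}0.png',env.read_camera(n)[:,:,::-1]);print(n,env.camera_info(n))
E
```

```text
{'time_s': 0.0, 'tool_pos': array([0.28999072, 0.58109075, 0.22145721]), 'tool_rot': array([-1.79889315e+02,  6.15215407e-03,  1.53484426e+02]), 'grip_width': 0.08683449514451419, 'force': array([-0.50330152,  0.72901709,  0.34964881])}
side {'fx': 426.6416516906402, 'fy': 426.6416516906402, 'cx': 273.36209004735105, 'cy': 209.94872124780608, 'R': array([[-0.94023619, -0.33989263,  0.02071029],
       [-0.16954286,  0.41452244, -0.89410646],
       [ 0.29531531, -0.84418253, -0.44737537]]), 't': array([0.53888442, 0.02647692, 1.0376077 ])}
top {'fx': 433.8615222671422, 'fy': 433.8615222671422, 'cx': 272.9720180613338, 'cy': 210.53721187206932, 'R': array([[-0.00987963, -0.99991773, -0.00818127],
       [-0.99770582,  0.0104051 , -0.06689421],
       [ 0.06697383,  0.00750161, -0.99772653]]), 't': array([0.36275431, 0.47384768, 0.89883109])}
```

View pics/side0.png

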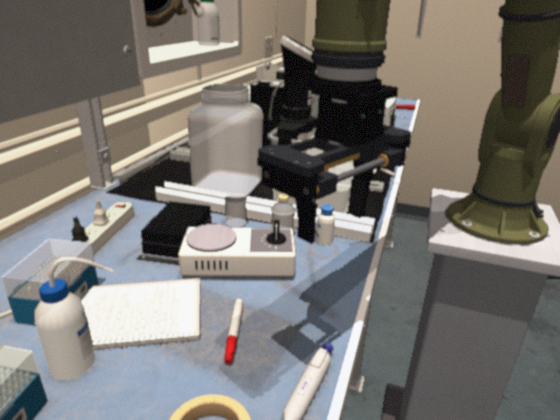

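View pics/top0.png

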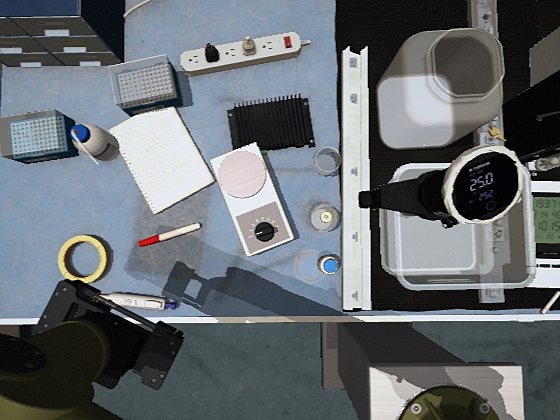

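The side view shows the stirrer (180-295, 225-275) with the serum bottle behind it at (283,212). The white bottle is at (326,225) and the beaker at (236,207). In the top view the plate is at about (242,172), the knob at (264,232), and the row is beaker (327,160), serum (322,216), buffer (327,265).

```bash
python3 - <<'E'
import cv2
t=cv2.imread('pics/top0.png');s=cv2.imread('pics/side0.png')
cv2.imwrite('pics/topc.png',cv2.resize(t[135:285,200:400],None,fx=4,fy=4,interpolation=cv2.INTER_CUBIC))
cv2.imwrite('pics/sidec.png',cv2.resize(s[170:290,165:365],None,fx=4,fy=4,interpolation=cv2.INTER_CUBIC))
E
```

```text
(no output)
```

View pics/topc.png

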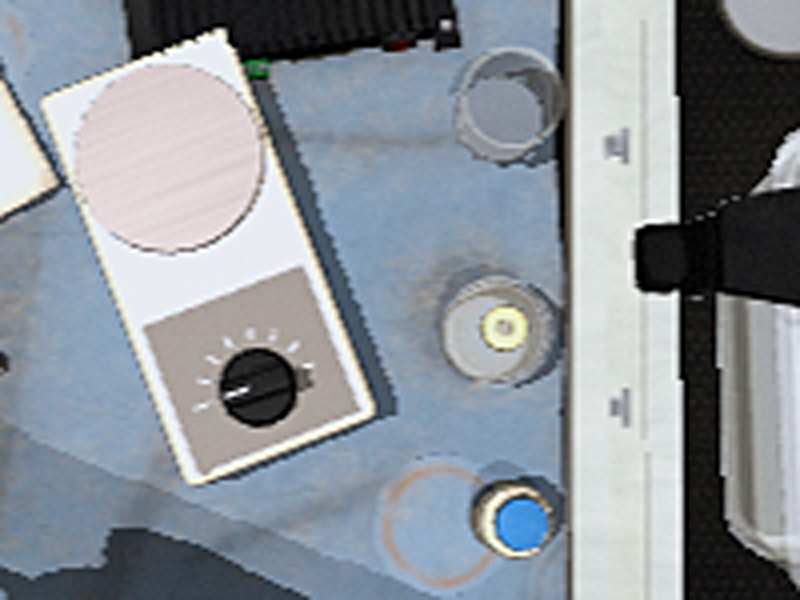

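View pics/sidec.png

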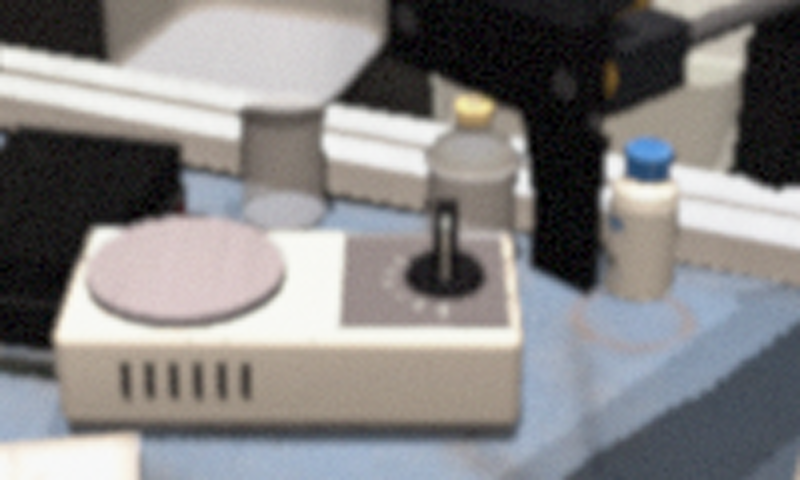

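The enlarged top crop puts the plate centre at (170,158), the knob at (258,388) with its white pointer to the left near the first or second tick (203,406)/(204,382), and the serum cap at (506,327). The side crop puts the plate at (186,268), the cap at (474,102) and the skirt at (444,272).

```bash
cat > h.py <<'E'
from cell import env
import numpy as np, cv2
C={n:env.camera_info(n) for n in('top','side')}
K=lambda n:np.array([[C[n]['fx'],0,C[n]['cx']],[0,C[n]['fy'],C[n]['cy']],[0,0,1]])
P={n:K(n)@np.c_[C[n]['R'],C[n]['t']] for n in C}
OFF={'top':(200,135),'side':(165,170)}
px=lambda n,x,y:np.array([(x+.5)/4-.5+OFF[n][0],(y+.5)/4-.5+OFF[n][1]])
def tri(a,b):
    X=cv2.triangulatePoints(P['top'],P['side'],px('top',*a).reshape(2,1),px('side',*b).reshape(2,1))[:,0];return X[:3]/X[3]
def atz(n,a,z):
    c=C[n];d=c['R'].T@np.linalg.solve(K(n),np.r_[px(n,*a),1]);o=-c['R'].T@c['t'];return (o+d*(z-o[2])/d[2])[:2]
E
python3 - <<'E'
from h import *
np.set_printoptions(precision=4,suppress=True)
for n,a,b,z in(('cap',(506,327),(474,102),.099),('plate',(170,158),(186,268),.066),('skirt',(258,388),(444,272),.066),('bufcap',(524,523),(651,150),.086)):
    print(n,tri(a,b),'at z:',atz('top',a,z),atz('side',b,z))
print('beaker rim',atz('top',(512,100),.068))
p=atz('top',(170,158),.066);k=atz('top',(258,388),.066);print('dist',np.linalg.norm(p-k))
ang=lambda v:np.degrees(np.arctan2(v[1],v[0]))
print('stirrer yaw',ang(p-k), ang(atz('top',(42,100),.058)-atz('top',(193,483),.058)))
for t in((203,406),(204,382),(211,359),(227,342),(250,334),(272,336),(293,346),(307,366)):print('tick',ang(atz('top',t,.058)-k))
q=[atz('top',a,.094) for a in((222,397),(247,389))];print('pointer',ang(q[0]-q[1]),ang(q[0]-k),ang(q[1]-k),q)
print('rail edge x..y', atz('top',(566,300),.0),atz('top',(566,300),.04),'arm tip',atz('top',(640,260),.1),atz('top',(640,260),.25))
E
```

```text
cap [0.4603 0.2552 0.0962] at z: [0.4597 0.2554] [0.4588 0.2612]
plate [0.5493 0.4193 0.0626] at z: [0.5483 0.4189] [0.547  0.4246]
skirt [0.4331 0.376  0.0622] at z: [0.4323 0.3756] [0.4318 0.3823]
bufcap [0.3649 0.2463 0.0813] at z: [0.3654 0.2469] [0.3627 0.2558]
beaker rim [0.5754 0.2468]
dist 0.12381362464672346
stirrer yaw 20.461394224943 21.246047001069915
tick 107.12216256384535
tick 82.84257954229267
tick 57.79362814772364
tick 33.71076546822291
tick 8.369996224453658
tick -15.034260646291157
tick -39.80067107458055
tick -65.92135358933852
pointer 107.1588786684582 105.75345353045238 101.89768824752984 [array([0.4276, 0.3922]), array([0.4314, 0.3801])]
rail edge x..y [0.4791 0.2116] [0.4764 0.2175] arm tip [0.4912 0.1907] [0.4777 0.2196]
```

The triangulated sizes agree with the text: knob to plate is 124 mm and the cap is at 96 mm, so the heights read about 3-4 mm low. The pointer is on the first tick, at 107°. I'll turn and lift the tool, then move over the stirrer.

>>> step_arm(rows=[{"angular": [0,0,0.0504],"slide": [0,0,-0.029],"jaw": 1},{"angular": [0,0,0.0504],"slide": [0,0,-0.029],"jaw": 1},{"angular": [0,0,0.0504],"slide": [0,0,-0.029],"jaw": 1},{"angular": [0,0,0.0504],"slide": [0,0,-0.029],"jaw": 1},{"angular": [0,0,0.0504],"slide": [0,0,-0.029],"jaw": 1},{"angular": [0,0,0.0504],"slide": [0,0,-0.029],"jaw": 1},{"angular": [0,0,0.0504],"slide": [0,0,-0.029],"jaw": 1}], newtons=15)

```text
time_s: 0.98
tool_pos: [0.2901, 0.5814, 0.3239]
tool_rot: [-180.0, 0.1, 89.7]
force: [-0.5, -0.1, -0.4]
grip_width: 0.0866
grasp_force: 0.0
```

>>> step_arm(rows=[{"angular": [0,0,0],"slide": [-0.055,0.0425,0],"jaw": 1},{"angular": [0,0,0],"slide": [-0.055,0.0425,0],"jaw": 1},{"angular": [0,0,0],"slide": [-0.055,0.0425,0],"jaw": 1},{"angular": [0,0,0],"slide": [-0.055,0.0425,0],"jaw": 1},{"angular": [0,0,0],"slide": [-0.055,0.0425,0],"jaw": 1},{"angular": [0,0,0],"slide": [-0.055,0.0425,0],"jaw": 1},{"angular": [0,0,0],"slide": [-0.055,0.0425,0],"jaw": 1},{"angular": [0,0,0],"slide": [-0.055,0.0425,0],"jaw": 1}])

```text
time_s: 1.98
tool_pos: [0.4605, 0.3605, 0.3236]
tool_rot: [-180.0, 0.0, 90.0]
force: [-0.3, 0.1, 0.2]
grip_width: 0.0869
grasp_force: 0.0
```

```bash
python3 - <<'E'
from h import *
o=env.get_obs();print({k:o[k] for k in('time_s','tool_pos','tool_rot','qpos')})
w=env.camera_info('wrist');print(w)
a=env.read_camera('side');b=env.read_camera('wrist')
cv2.imwrite('pics/w1.png',b[:,:,::-1]);cv2.imwrite('pics/s1.png',a[:,:,::-1])
cv2.imwrite('pics/sw1.png',np.vstack([cv2.resize(a[60:260,140:420],(560,400)),b])[:,:,::-1][:600+220])
cv2.imwrite('pics/sw1.png',cv2.resize(cv2.imread('pics/sw1.png'),None,fx=.73,fy=.73))
E
```

```text
{'time_s': 1.975, 'tool_pos': array([0.46054606, 0.36048527, 0.32359989]), 'tool_rot': array([-1.79967932e+02,  2.73730155e-02,  8.99863123e+01]), 'qpos': array([-52.2442323 ,   8.68355434,  13.28282812,  83.78234202,
        -1.9883414 ,  87.80650118, -39.04445296])}
{'fx': 325.19226210127806, 'fy': 325.19226210127806, 'cx': 276.54262324433677, 'cy': 207.14148387298866, 'R': array([[ 9.99999571e-01,  5.18852505e-05, -9.24775904e-04],
       [ 3.01624908e-04, -9.62248520e-01,  2.72172179e-01],
       [-8.75742523e-04, -2.72172341e-01, -9.62248123e-01]]), 't': array([-0.46007322,  0.28655881,  0.58668182])}
```

View pics/sw1.png

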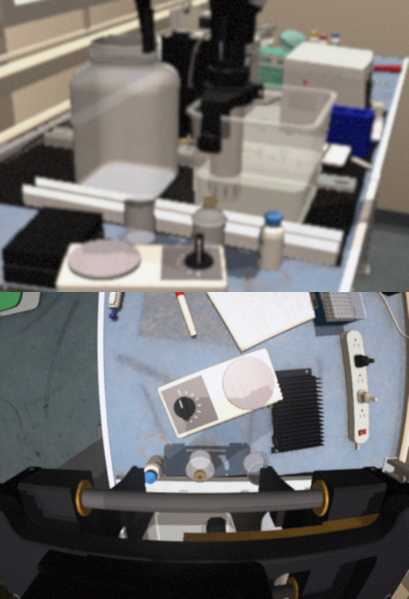

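The gripper is above and the serum bottle is visible, cap at about (200,475) in the composite. The black circulator clamp shows beyond the bottle at (215,523), so I'll measure its height along with the wrist view of the bottle.

```bash
python3 - <<'E'
from h import *
w=env.camera_info('wrist')
print('TCP in side',(lambda p:p[:2]/p[2])(P['side']@np.r_[env.get_obs()['tool_pos'],1]))
a=cv2.imread('pics/w1.png')[180:360,180:400];b=cv2.imread('pics/s1.png')[40:240,200:400]
cv2.imwrite('pics/z1.png',np.hstack([cv2.resize(a,(440,360)),cv2.resize(b,(360,360))]))
E
```

```text
TCP in side [266.69078201  96.41716117]
```

View pics/z1.png

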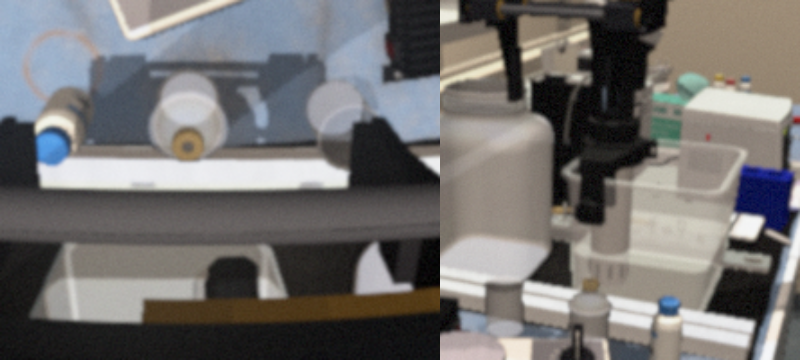

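The wrist crop shows the serum cap at (186,146), which is wrist pixel (273,253). The side crop shows the circulator clamp tip, top (592,165) and bottom (590,222).

```bash
python3 - <<'E'
from h import *
np.set_printoptions(precision=4,suppress=True)
print('clamp bottom/top',tri((640,262),(473,-28)),tri((640,262),(478,-153)))
w=env.camera_info('wrist');o=-w['R'].T@w['t']
def wat(u,v,z):
    d=np.array([u-w['cx'],v-w['cy']])/w['fx'];r=np.linalg.norm(d);ray=w['R'].T@np.r_[np.sin(r)*d/r,np.cos(r)]
    return o+ray*(z-o[2])/ray[2]
print('cap wrist',wat(273,253,.099),wat(273,253,.095))
E
```

```text
clamp bottom/top [0.4841 0.1993 0.1477] [0.478  0.2141 0.2233]
cap wrist [0.4581 0.2597 0.099 ] [0.458  0.2579 0.095 ]
```

The clamp tip is at y≈0.20-0.21 and z 0.15-0.22. I'll grip the neck with the fingers closing along x and the hand offset 5 mm toward +y for clearance.

>>> step_arm(rows=[{"angular": [0,0,0],"slide": [-0.049,-0.001,0],"jaw": 0.6},{"angular": [0,0,0],"slide": [-0.049,-0.001,0],"jaw": 0.6},{"angular": [0,0,0],"slide": [-0.049,-0.001,0],"jaw": 0.6},{"angular": [0,0,0],"slide": [-0.049,0,0],"jaw": 0.6},{"angular": [0,0,0],"slide": [0,0,0.07],"jaw": 0.6},{"angular": [0,0,0],"slide": [0,0,0.07],"jaw": 0.6},{"angular": [0,0,0],"slide": [0,0,0.07],"jaw": 0.6},{"angular": [0,0,0],"slide": [0,0,0.07],"jaw": 0.6},{"angular": [0,0,0],"slide": [0,0,0.07],"jaw": 0.6},{"angular": [0,0,0],"slide": [0,0,0.07],"jaw": 0.6}])

```text
time_s: 3.32
tool_pos: [0.4586, 0.2627, 0.1134]
tool_rot: [180.0, -0.0, 90.0]
force: [0.1, 0.9, 0.4]
grip_width: 0.0522
grasp_force: 0.0
```

```bash
python3 - <<'E'
from h import *
o=env.get_obs();print({k:o[k] for k in('time_s','tool_pos','tool_rot','force')})
a=env.read_camera('wrist')[180:400,130:430];b=env.read_camera('top')[140:290,220:420]
cv2.imwrite('pics/z2.png',np.hstack([cv2.resize(a,(450,330)),cv2.resize(b,(350,330))])[:,:,::-1])
E
```

```text
{'time_s': 3.325, 'tool_pos': array([0.45863162, 0.26270819, 0.11335302]), 'tool_rot': array([ 1.79963708e+02, -3.35874578e-02,  8.99712095e+01]), 'force': array([0.1237567 , 0.93204757, 0.35888049])}
```

View pics/z2.png

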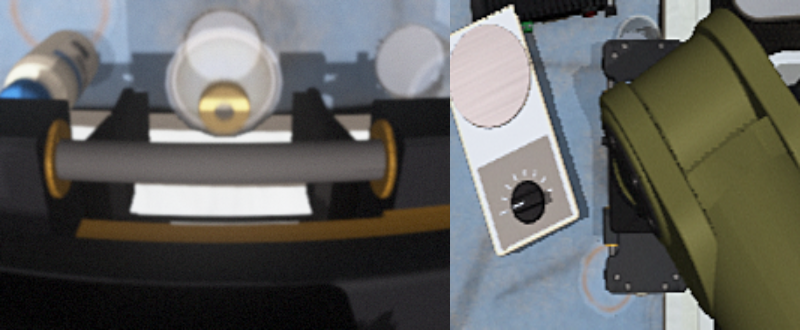

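The cap (223,107) sits midway between the fingers (135 and 318), so I'll go down and close.

>>> step_arm(rows=[{"angular": [0,0,0],"slide": [0,0,0.026],"jaw": 0.6},{"angular": [0,0,0],"slide": [0,0,0.026],"jaw": 0.6},{"angular": [0,0,0],"slide": [0,0,0.024],"jaw": 0.6},{"angular": [0,0,0],"slide": [0,0,0],"jaw": 0.6},{"angular": [0,0,0],"slide": [0,0,0],"jaw": 0},{"angular": [0,0,0],"slide": [0,0,0],"jaw": 0},{"angular": [0,0,0],"slide": [0,0,0],"jaw": 0},{"angular": [0,0,0],"slide": [0,0,0],"jaw": 0},{"angular": [0,0,0],"slide": [0,0,0],"jaw": 0}], newtons=15)

```text
time_s: 4.55
tool_pos: [0.4589, 0.2637, 0.0763]
tool_rot: [180.0, -0.0, 90.0]
force: [0.5, 0.6, 0.4]
grip_width: 0.0211
grasp_force: 15.0
```

>>> step_arm(rows=[{"angular": [0,0,0],"slide": [0,0,-0.01],"jaw": 0},{"angular": [0,0,0],"slide": [0,0,-0.03],"jaw": 0},{"angular": [0,0,0],"slide": [0,0,-0.05],"jaw": 0},{"angular": [0,0,0],"slide": [0,0,-0.05],"jaw": 0},{"angular": [0,0,0],"slide": [0,0,-0.05],"jaw": 0},{"angular": [0,0,0],"slide": [0,0,-0.04],"jaw": 0},{"angular": [0,0,0],"slide": [0,0,-0.03],"jaw": 0}])

```text
time_s: 5.42
tool_pos: [0.4588, 0.2636, 0.2078]
tool_rot: [179.9, -0.1, 90.0]
force: [-0.6, 0.8, -2.1]
grip_width: 0.0211
grasp_force: 15.0
```

>>> step_arm(rows=[{"angular": [0,0,0],"slide": [0.014,0.008,0],"jaw": 0},{"angular": [0,0,0],"slide": [0.03,0.017,0],"jaw": 0},{"angular": [0,0,0],"slide": [0.045,0.025,0],"jaw": 0},{"angular": [0,0,0],"slide": [0.05,0.028,0],"jaw": 0},{"angular": [0,0,0],"slide": [0.05,0.028,0],"jaw": 0},{"angular": [0,0,0],"slide": [0.05,0.028,0],"jaw": 0},{"angular": [0,0,0],"slide": [0.045,0.025,0],"jaw": 0},{"angular": [0,0,0],"slide": [0.03,0.017,0],"jaw": 0},{"angular": [0,0,0],"slide": [0.014,0.008,0],"jaw": 0},{"angular": [0,0,0],"slide": [0,0,0],"jaw": 0}])

```text
time_s: 6.68
tool_pos: [0.5503, 0.428, 0.2046]
tool_rot: [-179.9, 0.1, 90.0]
force: [0.9, 0.7, -2.7]
grip_width: 0.0209
grasp_force: 15.0
```

```bash
python3 - <<'E'
from h import *
o=env.get_obs();print({k:o[k] for k in('time_s','tool_pos','tool_rot','force','grip_width')})
a=env.read_camera('wrist')[150:400,110:430];b=env.read_camera('side')[110:290,165:345]
cv2.imwrite('pics/z3.png',np.hstack([cv2.resize(a,(400,312)),cv2.resize(b,(312,312))])[:,:,::-1])
E
```

```text
{'time_s': 6.675, 'tool_pos': array([0.5503028 , 0.42799928, 0.20457868]), 'tool_rot': array([-1.79913029e+02,  8.17103112e-02,  9.00232150e+01]), 'force': array([ 0.85347004,  0.72955597, -2.7053545 ]), 'grip_width': 0.02090570224375675}
```

View pics/z3.png

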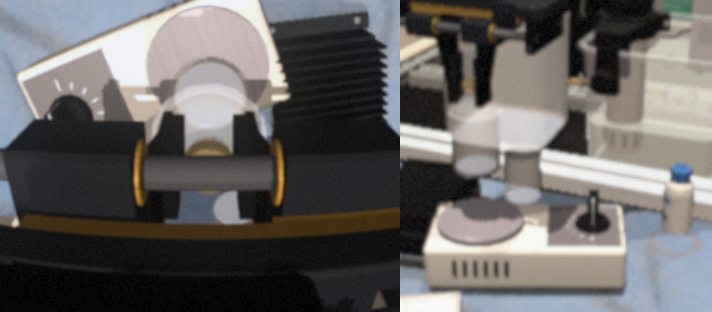

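The bottle hangs upright; its underside ellipse in the side crop is at about (475,163), above the plate at (481,220). I'll lower most of the way.

```bash
python3 - <<'E'
from h import *
print(atz('side',(173,136),.128),atz('side',(186,268),.066))
E
```

```text
[0.55732451 0.41165364] [0.5469704  0.42456181]
```

>>> step_arm(rows=[{"angular": [0,0,0],"slide": [0,0,0.015],"jaw": 0},{"angular": [0,0,0],"slide": [0,0,0.025],"jaw": 0},{"angular": [0,0,0],"slide": [0,0,0.025],"jaw": 0},{"angular": [0,0,0],"slide": [0,0,0.02],"jaw": 0},{"angular": [0,0,0],"slide": [0,0,0.015],"jaw": 0},{"angular": [0,0,0],"slide": [0,0,0.008],"jaw": 0},{"angular": [0,0,0],"slide": [0,0,0],"jaw": 0},{"angular": [0,0,0],"slide": [0,0,0],"jaw": 0}])

```text
time_s: 7.78
tool_pos: [0.5509, 0.4277, 0.1526]
tool_rot: [180.0, -0.0, 90.0]
force: [0.7, 1.0, -2.5]
grip_width: 0.0207
grasp_force: 15.0
```

The rough reading suggests a y offset, so I'll look closely before setting it down.

```bash
python3 - <<'E'
from h import *
b=env.read_camera('side')[160:260,165:265];a=env.read_camera('wrist')[130:290,180:380]
cv2.imwrite('pics/z4.png',np.hstack([cv2.resize(b,(400,400),interpolation=cv2.INTER_CUBIC),cv2.resize(a,(400,320)).copy() if 0 else cv2.copyMakeBorder(cv2.resize(a,(400,320)),0,80,0,0,0)])[:,:,::-1])
E
```

```text
(no output)
```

View pics/z4.png

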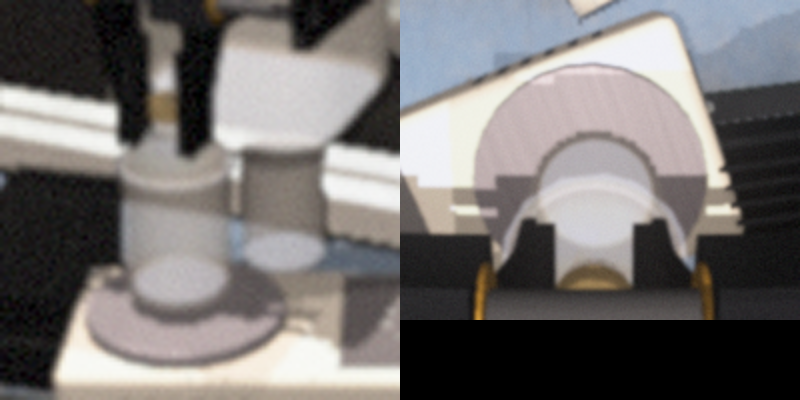

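The side crop shows the bottle's underside centre at (180,282) against the plate centre at (186,308). In the wrist crop the plate spans 474-708 with its far edge at y=65, and the bottle's foot spans 538-657 with its far edge at y=135.

```bash
python3 - <<'E'
from h import *
np.set_printoptions(precision=4,suppress=True)
print('side bottle',atz('side',(180,242),.0763),'plate',atz('side',(186,268),.066))
w=env.camera_info('wrist');o=-w['R'].T@w['t']
def wat(x,y,z):
    u,v=180+(x-400)/2,130+y/2
    d=np.array([u-w['cx'],v-w['cy']])/w['fx'];r=np.linalg.norm(d);ray=w['R'].T@np.r_[np.sin(r)*d/r,np.cos(r)]
    return (o+ray*(z-o[2])/ray[2])[:2]
print('plate L,R',wat(474,165,.066),wat(708,165,.066),'far',wat(591,65,.066))
print('bottle L,R',wat(538,190,.0763),wat(657,190,.0763),'far',wat(597,135,.0763), env.get_obs()['tool_pos'])
E
```

```text
side bottle [0.5523 0.4193] plate [0.547  0.4246]
plate L,R [0.5026 0.4278] [0.5972 0.4278] far [0.55   0.4681]
bottle L,R [0.5293 0.4208] [0.5756 0.4208] far [0.5522 0.4428] [0.551  0.4277 0.1527]
```

Both views agree: the bottle is about 3-5 mm off in x and y. I'll nudge it +4 mm in y and lower it gently.

>>> step_arm(rows=[{"angular": [0,0,0],"slide": [0.008,-0.002,0],"jaw": 0},{"angular": [0,0,0],"slide": [0,0,0.006],"jaw": 0},{"angular": [0,0,0],"slide": [0,0,0.006],"jaw": 0},{"angular": [0,0,0],"slide": [0,0,0.004],"jaw": 0},{"angular": [0,0,0],"slide": [0,0,0.002],"jaw": 0},{"angular": [0,0,0],"slide": [0,0,0],"jaw": 0},{"angular": [0,0,0],"slide": [0,0,0],"jaw": 0}])

```text
time_s: 8.75
tool_pos: [0.5501, 0.4316, 0.1444]
tool_rot: [179.9, -0.0, 90.0]
force: [-1.3, -2.2, 4.9]
grip_width: 0.0208
grasp_force: 15.0
```

It has contact (the force went from -2.5 to +4.9 N), so I'll release and rise.

>>> step_arm(rows=[{"angular": [0,0,0],"slide": [0,0,-0.001],"jaw": 0.1},{"angular": [0,0,0],"slide": [0,0,0],"jaw": 0.35},{"angular": [0,0,0],"slide": [0,0,0],"jaw": 0.6},{"angular": [0,0,0],"slide": [0,0,0],"jaw": 0.6},{"angular": [0,0,0],"slide": [0,0,-0.03],"jaw": 0.6},{"angular": [0,0,0],"slide": [0,0,-0.05],"jaw": 0.6},{"angular": [0,0,0],"slide": [0,0,-0.06],"jaw": 0.6},{"angular": [0,0,0],"slide": [0,0,-0.06],"jaw": 0.6}])

```text
time_s: 9.75
tool_pos: [0.5499, 0.4317, 0.2458]
tool_rot: [179.9, -0.1, 90.0]
force: [1.2, 0.4, -0.1]
grip_width: 0.0523
grasp_force: 0.0
```

>>> step_arm(rows=[{"angular": [0,0,0],"slide": [-0.021,-0.046,0],"jaw": 0.6},{"angular": [0,0,0],"slide": [-0.022,-0.047,0],"jaw": 0.6},{"angular": [0,0,0],"slide": [-0.022,-0.047,0],"jaw": 0.6},{"angular": [0,0,0],"slide": [-0.022,-0.047,0],"jaw": 0.6},{"angular": [0,0,0],"slide": [-0.022,-0.047,0],"jaw": 0.6},{"angular": [0,0,-0.047],"slide": [0,0,0],"jaw": 0.6},{"angular": [0,0,-0.047],"slide": [0,0,0],"jaw": 0.6},{"angular": [0,0,0],"slide": [0,0,0],"jaw": 0.6}])

```text
time_s: 10.75
tool_pos: [0.4329, 0.3772, 0.2448]
tool_rot: [179.9, -0.1, 106.8]
force: [0.6, -0.4, -0.4]
grip_width: 0.052
grasp_force: 0.0
```

```bash
python3 - <<'E'
from h import *
o=env.get_obs();print({k:o[k] for k in('time_s','tool_pos','tool_rot')});print(env.camera_info('wrist'))
b=env.read_camera('side')[130:270,165:305];a=env.read_camera('wrist')[140:340,180:380]
cv2.imwrite('pics/z5.png',np.hstack([cv2.resize(x,(400,400),interpolation=cv2.INTER_CUBIC) for x in(b,a)])[:,:,::-1])
E
```

```text
{'time_s': 10.75, 'tool_pos': array([0.43293535, 0.37721158, 0.24479544]), 'tool_rot': array([ 1.79914869e+02, -5.28368938e-02,  1.06798341e+02])}
{'fx': 325.19226210127806, 'fy': 325.19226210127806, 'cx': 276.54262324433677, 'cy': 207.14148387298866, 'R': array([[ 0.9572075 ,  0.28940018,  0.00115372],
       [ 0.27829624, -0.92155978,  0.27070053],
       [ 0.079404  , -0.2587955 , -0.96266292]]), 't': array([-0.52379224,  0.1888543 ,  0.47570232])}
```

View pics/z5.png

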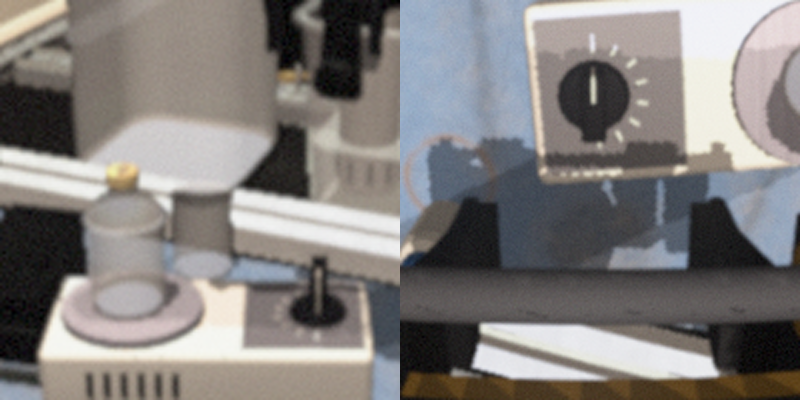

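The bottle stands upright on the plate. The knob bar (x≈593) is vertical in the wrist view, midway between the fingers (497 and 690), and the skirt is at (594,95), which gives (0.433,0.378). That matches the TCP, so I'll descend and check the force before closing.

>>> step_arm(rows=[{"angular": [0,0,0],"slide": [0,0,0.05],"jaw": 0.6},{"angular": [0,0,0],"slide": [0,0,0.07],"jaw": 0.6},{"angular": [0,0,0],"slide": [0,0,0.07],"jaw": 0.6},{"angular": [0,0,0],"slide": [0,0,0.06],"jaw": 0.6},{"angular": [0,0,0],"slide": [0,0,0.05],"jaw": 0.6},{"angular": [0,0,0],"slide": [0,0,0.03],"jaw": 0.6},{"angular": [0,0,0],"slide": [0,0,0.012],"jaw": 0.6},{"angular": [0,0,0],"slide": [0,0,0],"jaw": 0.6}])

```text
time_s: 11.85
tool_pos: [0.4329, 0.3773, 0.0729]
tool_rot: [180.0, -0.0, 106.9]
force: [-1.1, 0.1, 0.8]
grip_width: 0.0521
grasp_force: 0.0
```

>>> step_arm(rows=[{"angular": [0,0,0],"slide": [0,0,0],"jaw": 0.3},{"angular": [0,0,0],"slide": [0,0,0],"jaw": 0},{"angular": [0,0,0],"slide": [0,0,0],"jaw": 0},{"angular": [0,0,0],"slide": [0,0,0],"jaw": 0},{"angular": [0,0,0],"slide": [0,0,0],"jaw": 0}], newtons=20)

```text
time_s: 12.48
tool_pos: [0.4331, 0.3772, 0.0727]
tool_rot: [179.9, -0.0, 106.9]
force: [-0.5, 0.0, 0.1]
grip_width: 0.012
grasp_force: 20.0
```

It has the 12 mm bar, so I'll turn it 75° clockwise.

>>> step_arm(rows=[{"angular": [0,0,0.0417],"slide": [0,0,0],"jaw": 0},{"angular": [0,0,0.0417],"slide": [0,0,0],"jaw": 0},{"angular": [0,0,0.0417],"slide": [0,0,0],"jaw": 0},{"angular": [0,0,0.0417],"slide": [0,0,0],"jaw": 0},{"angular": [0,0,0.0417],"slide": [0,0,0],"jaw": 0},{"angular": [0,0,0.0417],"slide": [0,0,0],"jaw": 0},{"angular": [0,0,0.0417],"slide": [0,0,0],"jaw": 0},{"angular": [0,0,0.0417],"slide": [0,0,0],"jaw": 0},{"angular": [0,0,0.0417],"slide": [0,0,0],"jaw": 0},{"angular": [0,0,0.0417],"slide": [0,0,0],"jaw": 0}])

```text
time_s: 13.72
tool_pos: [0.4344, 0.3767, 0.0727]
tool_rot: [179.9, -0.2, 31.6]
force: [3.7, 0.1, -1.6]
grip_width: 0.0121
grasp_force: 20.0
```

>>> step_arm(rows=[{"angular": [0,0,0],"slide": [0,0,0],"jaw": 0},{"angular": [0,0,0],"slide": [0,0,0],"jaw": 0},{"angular": [0,0,0],"slide": [0,0,0],"jaw": 0}])

```text
time_s: 14.1
tool_pos: [0.4343, 0.3767, 0.0727]
tool_rot: [179.9, -0.2, 32.0]
force: [5.5, -0.4, -3.9]
grip_width: 0.0118
grasp_force: 20.0
```

>>> step_arm(rows=[{"angular": [0,0,0],"slide": [0,0,0],"jaw": 0.2},{"angular": [0,0,0],"slide": [0,0,0],"jaw": 0.5},{"angular": [0,0,0],"slide": [0,0,0],"jaw": 0.5},{"angular": [0,0,0],"slide": [0,0,-0.03],"jaw": 0.5},{"angular": [0,0,0],"slide": [0,0,-0.06],"jaw": 0.5},{"angular": [0,0,0],"slide": [0,0,-0.08],"jaw": 0.5},{"angular": [0,0,0],"slide": [0,0,-0.08],"jaw": 0.5},{"angular": [0,0,0],"slide": [0,0,-0.08],"jaw": 0.5},{"angular": [0,0,0],"slide": [0,0,-0.04],"jaw": 0.5},{"angular": [0,0,0],"slide": [0,0,0],"jaw": 0.5}])

```text
time_s: 15.35
tool_pos: [0.4335, 0.3778, 0.2604]
tool_rot: [-179.9, -0.3, 31.8]
force: [0.1, 0.1, -0.1]
grip_width: 0.0435
grasp_force: 0.0
```

```bash
python3 - <<'E'
from h import *
o=env.get_obs();print({k:o[k] for k in('time_s','tool_pos','tool_rot','force')})
b=env.read_camera('side')[130:270,165:305];a=env.read_camera('wrist')[100:380,100:460]
cv2.imwrite('pics/z6.png',np.hstack([cv2.resize(b,(300,300)),cv2.resize(a,(386,300))])[:,:,::-1])
E
```

```text
{'time_s': 15.35, 'tool_pos': array([0.43350144, 0.37776403, 0.26041975]), 'tool_rot': array([-179.90766455,   -0.26533339,   31.84535097]), 'force': array([ 0.14699287,  0.07049481, -0.08338566])}
```

View pics/z6.png

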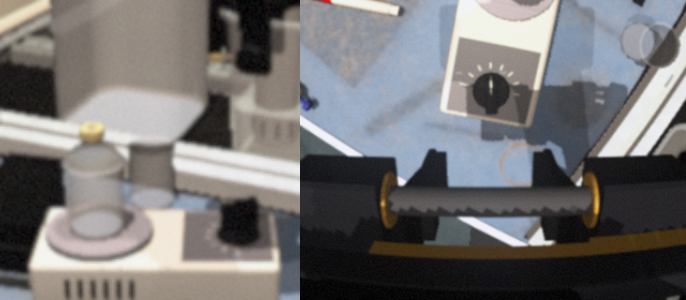

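The bottle is upright on the plate. The knob pointer at (491,90) lines up with tool x at 32°, which is the fourth tick. Nothing is touching the robot.

```bash
python3 -c "
from cell import env
print(env.sign_off())"
```

```text
the job is handed in; nothing more can be done
None
```

I handed the job in: the serum bottle stands upright on the plate and the knob is three clicks clockwise, from the first tick to the fourth, both seen in the last pictures (the judge returned no verdict), but I viewed 11 pictures, one over the limit of 10.

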